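Lower the thermal camera's ratchet boom over the circuit board

ROBOT

A 6-joint arm with a two-finger parallel gripper is mounted at the origin on the work surface. World frame = base frame: x ahead of the robot, y to its left, z up, the work surface at z = 0. Lengths are in mm, angles in degrees, forces in N, time in s.
With the tool pointing down it reaches from about 300 to 850 mm from the base axis. Payload 4.2 kg.
Tool frame: the origin (TCP) lies on the centre line of the jaws, within the pads' length; the fingertips stand 14 mm ahead of it and the grasp point (between the pads) lies 5 mm behind it; z points along the fingers, y is the line along which they close (so a half turn about z gives the same grasp; the last joint's range is limited). The gripper opens to 91 mm and grips with 3 to 60 N. Pads are 32 mm wide; open, the fingers measure 118 mm over their backs; the gripper's body (76 mm by 178 mm) begins 60 mm behind the grasp point.
Start: joints at [75.115, 18.312, 89.639, -0, 72.044, -1.146], TCP at [136.568, 558.561, 227.976] pointing down, gripper open.
Joint ranges: [-177.97, 177.97], [-48.28, 115.42], [12.27, 149.76], [-77.06, 257.06], [2.81, 150.46], [-146.56, 146.56]. Speed limits (degrees/s): [147.25, 147.25, 180, 180, 180, 180].

INTERFACE

Orientations are given as [roll, pitch, yaw] about the fixed x, y, z axes, in that order (R = Rz(yaw) Ry(pitch) Rx(roll)).
In Python, from workcell import env gives the robot as it stands.
- The arm moves only by the tool arm_command, never from a script. Its argument "motion" is a list of rows, each an object with "offset": the shift along the tool's x, y, z in m, a list of three; "spin": the turn about the tool's z in rad. In form: [{"offset": [tx, ty, tz], "spin": spin}, ...]. A call has 1 to 5 rows; each row shifts and turns the commanded pose from where the row before left it, along the tool's axes as they then stand; what a row does not reach is not made up. A row lasts 1/8 s, in which the tool goes at most 62.5 mm and 10.7 degrees, less where a joint would pass 70% of its speed; a pose out of reach is approached as far as the arm can. A call with a gripper value outside its range is refused whole. "jaw" is the finger opening in m, from 0 to 0.0912, set as the call begins (left out, the last holds). The fingers move at their own pace and stop on an object; "newtons" is the grip in N (left out, the last holds). Time passes only in rows, so rows that do not move let the fingers close. It gives the time, the measured TCP pose, the force, the opening and the grip force at its end, in the units of the state.
- env.state(): the state, without advancing time (a new reading comes with each control period).
- env.grab_frame(name): name is "side" or "top" or "wrist"; returns (picture, depth): 480x640x3 uint8, blue, green, red; 480x640 float32, mm along the optical axis (not along the pixel's ray), 0 where there is no reading.
- env.camera_model(name): a dict with "fx", "fy", "cx", "cy" (pixels), "eye" and "rotation" of the camera in the world; the wrist camera has in their place "hand_eye" (4x4, takes a point from camera to tool coordinates, whose origin is the TCP and whose axes are the flange's). Camera axes: x right, y down, z forward; pixel columns grow to the right and rows downward; lengths in mm; the calibration is good to about 2 mm. The wrist camera is an equidistant fisheye: a pixel r from the principal point sees the ray r / f radians off the axis. A picture is of the moment at which its call begins: read the wrist's pose just before it. camera_model takes no time and is no camera call.
- env.job_done(): hands the job in; it is judged then, once.
Trained networks look in the newest picture that a camera, given by its name, has taken for a name from the list of things; names that differ only in an ending like _2 or _b are one class to them, and where a whole thing is asked for, a point or a joint stands for the part that bears it (a point fixed in the world has none). Each returns a list of dicts, best first, with "score" (0 to 1); they miss things now and then, are a little off and sometimes report something else, mostly with a low value. They report only what shows in the picture. A call takes as long as a camera call.
- env.boxes_of(camera, target): "bbox" ([left, top, right, bottom] in pixels, round what is visible of it).
- env.pinpoint(camera, target): "location" ([column, row] in pixels: a listed point, or the origin of a listed thing).
The state is a dict: "time_s": time; "qpos": joint angles; "qvel": joint speeds; "effort": joint torques, N m; "ee_pos": TCP position; "ee_rot": TCP orientation; "force": force on the tool from outside, world axes, zero at the start; "torque": the same for the moment, N m; "gripper_width": finger opening in mm; "gripper_force": force on a finger pad.
Only numpy, scipy, OpenCV 4.12 (cv2) and the standard library are available. Lean on these libraries where they do the work, as an engineer would, in place of code of your own. Each camera call takes 0.05 s, during which the arm holds its last target. There are 200 camera calls.

TASK

The thermal camera hangs on a ratchet boom that is still swung up above the circuit board. With closed fingertips press the pawl's thumb lever down until the pawl is free of the teeth and, keeping it pressed, push the boom down past the teeth onto its lower stop without slamming it; then let go, so that the pawl drops into the last notch. Push on the thumb lever alone: grip nothing, do not touch the camera or the beam, do not force the boom against its teeth, and leave the board and all the other things where they are.

Things in the scene. Friction and masses are not known exactly. Their poses are not given: they have to be found in the camera images.
- stand: Fixed camera stand: black base plate 410 x 220 x 12 mm, aluminium post (42 mm square, 200 mm tall), steel toothed quadrant 100 mm across at the boom's hinge. Origin under the plate on its long middle line, z up. The boom points along -x and swings in the plane y = 0. Plate from x = -220 to +190 mm; hinge at x = +90, z = +200 mm; post at x = +148 mm.
- boom_hinge (a point): Centre of the boom's hinge, 200 mm above the table. The boom turns about a level axis (the stand's y axis) through this point.
- boom (a joint): Boom angle, rad: 0 = level, on its lower stop; positive = raised. Starts between 0.30 and 0.58. Teeth every 0.115 rad, 4 mm deep, bar the way down while the pawl is in them (upwards it is free). A friction hinge carries the camera's weight: the boom stays where it is left, and with the pawl free a steady downward push of about 9 to 18 N on the thumb pad lowers it.
- pawl (a joint): Angle of pawl and thumb lever against the boom, rad: 0 = fully in the teeth, 0.15 = fully pressed, free from about 0.10. May start at up to 0.09 (nose part-way up a tooth). Spring-returned: 3 to 5 N on the pad presses it fully, up to 10 N if the boom is loaded on a tooth. Let go at a notch, it drops in. Its pin lies 45 mm out along the boom from the hinge, 47 mm above the boom's axis.
- thumb_pad (a point): Centre of the top face of the thumb pad: flat ribbed steel plate, 36 mm along the boom, 32 mm across, 6 mm thick, at the free end of the lever over the boom. At boom = 0, pawl = 0 it is 150 mm out from the hinge, 50 mm above it, sloping down outwards by 0.10 rad; it turns with boom and pawl. It travels 16 mm when pressed, and then still clears the beam by 10 mm.
- beam: The boom's aluminium box-section beam, 166 mm long, 20 mm wide, 22 mm high, straight under the thumb lever; origin at its centre, 139 mm out from the hinge. Turns with the boom. Not to be touched.
- camera: The thermal camera at the free end of the boom: a ribbed aluminium body 50 x 50 x 95 mm with a black lens 44 mm wide below and two connector stubs on top. Origin at the boom's axis, 254 mm out from the hinge; the body reaches from 58 mm below to 37 mm above (stubs to 51 mm), the lens to 90 mm below. Not to be touched.
- board: Green circuit board 105 x 105 mm on four 30 mm standoffs, standing loose on the base plate under the camera; 65 mm high at most. Origin at the feet's level, in the middle. Leave alone.
- meter_a: Small grey panel thermometer, 20 x 48 x 30 mm, red display, standing on the base plate beside the boom. Origin in the middle of its underside. Leave alone.
- meter_b: The same with a blue display. Leave alone.
- disk: Bare hard disk drive 147 x 102 x 28 mm lying on the table beyond the stand. Origin in the middle of its underside. Leave alone.
- driver: Screwdriver with a black handle, 160 mm long, lying on the table between the robot and the stand. Leave alone.
- solvent: White plastic bottle, 52 mm wide, 125 mm high, to the right of the stand. Leave alone.
- bin: Grey open parts tray 130 x 100 x 50 mm, to the left of the stand. Leave alone.
- caliper: Digital caliper 170 mm long, lying to the right of the stand. Leave alone.

How it is judged:
By the outcome, as a careful person would: the job done as asked, in the order asked, and still so for the second after the job is handed in, with the robot touching nothing.
It also fails if it takes over 32 s, if anything falls off the work surface, if the arm or the gripper's body presses on something with over 40 N, if the wrist force passes 120 N, or if a joint passes its speed limit or range.

## Working session

There is one attempt and no reset: what is moved stays moved. The work goes in short steps, Python scripts to look and compute and a tool call to move; the robot and the scene stay as the last step left them, time stands still between calls to the robot, and variables do not carry over. Pictures are saved under pics/ and viewed, at most 10 in all, crops included, and the job is handed in when it is done.

Besides the shell and the picture viewer there is one more tool, called by a JSON object that holds its "name" and its "arguments". arm_command: Moves the arm, as the interface text tells. Its arguments: {"type":"object","properties":{"motion":{"type":"array"},"jaw":{"type":"number"},"newtons":{"type":"number"}},"required":["motion"]}

```bash
mkdir -p pics; cat > h.py <<'E'
import numpy as np, cv2
from workcell import env
def world(cam,col,row,d):
    m=env.camera_model(cam)
    p=np.array([(col-m['cx'])/m['fx']*d,(row-m['cy'])/m['fy']*d,d])
    return np.array(m['rotation'])@p+np.array(m['eye'])
def proj(cam,P):
    m=env.camera_model(cam)
    p=np.array(m['rotation']).T@(np.array(P)-np.array(m['eye']))
    return [m['fx']*p[0]/p[2]+m['cx'],m['fy']*p[1]/p[2]+m['cy'],p[2]]
E
python3 - <<'E'
from h import *
s=env.state(); print(s['time_s'],s['ee_pos'],s['ee_rot'],s['force'],s['gripper_width'])
for c in('side','top'):
    im,d=env.grab_frame(c); cv2.imwrite(f'pics/{c}0.png',im); np.save(f'{c}0.npy',d)
    m=env.camera_model(c); print(c,m)
    for t in('boom_hinge','thumb_pad','beam','camera','stand'):
        for r in env.pinpoint(c,t)[:1]:
            u,v=r['location']; dd=np.median(d[int(v)-1:int(v)+2,int(u)-1:int(u)+2]); print(t,r,dd,world(c,u,v,dd).round(0))
E
```

```text
0.0 [136.45204626 558.09518625 227.14160479] [-1.79902546e+02 -1.44626994e-03  1.66261231e+02] [0.60452157 0.04412678 0.04880765] 91.21461428880127
side {'fx': 517.4528827222821, 'fy': 517.4528827222821, 'cx': 321.73890228940667, 'cy': 237.04572614207342, 'eye': array([ 296.14756122, -805.52493139,  898.12674014]), 'rotation': array([-129.45717449,    1.03199239,  -17.8687575 ])}
boom_hinge {'location': [296.0, 191.8], 'score': 0.95} 1205.1522 [-13587. -14688. -12985.]
thumb_pad {'location': [319.0, 182.7], 'score': 0.68} 1105.0875 [-18813. -19915. -18211.]
beam {'location': [319.9, 204.0], 'score': 0.88} 1110.6406 [-19112. -20214. -18510.]
camera {'location': [348.0, 213.5], 'score': 0.6} 993.05334 [-24020. -25121. -23418.]
stand {'location': [313.6, 271.2], 'score': 0.56} 1290.0927 [-20041. -21143. -19439.]
top {'fx': 474.42809356166254, 'fy': 474.42809356166254, 'cx': 311.30663838786455, 'cy': 233.53146172684393, 'eye': array([ 408.32154916,   51.84390335, 1228.26422265]), 'rotation': array([-171.05752222,   -1.40371028,  -88.88686794])}
boom_hinge {'location': [231.9, 249.2], 'score': 0.8} 1021.26013 [-61176. -61533. -60357.]
thumb_pad {'location': [291.5, 232.3], 'score': 0.81} 952.93085 [-77486. -77842. -76666.]
beam {'location': [294.7, 231.9], 'score': 0.7} 950.1219 [-78351. -78708. -77532.]
camera {'location': [345.8, 223.5], 'score': 0.6} 923.0457 [-93091. -93447. -92271.]
stand {'location': [277.6, 250.7], 'score': 0.81} 1221.4414 [-93380. -93736. -92560.]
```

```bash
sed -i "s/np.array(m\['rotation'\])/Rm(m['rotation'])/" h.py; cat >> h.py <<'E'
from scipy.spatial.transform import Rotation as R
def Rm(e): return R.from_euler('xyz',e,degrees=True).as_matrix()
E
python3 - <<'E'
from h import *
pts={'side':dict(hinge=(296,191.8),pad=(319,182.7),beam=(319.9,204),cam=(348,213.5),stand=(313.6,271.2)),'top':dict(hinge=(231.9,249.2),pad=(291.5,232.3),beam=(294.7,231.9),cam=(345.8,223.5),stand=(277.6,250.7))}
from scipy.optimize import least_squares
for c in pts:
    d=np.load(f'{c}0.npy')
    for t,(u,v) in pts[c].items(): print(c,t,world(c,u,v,d[int(round(v)),int(round(u))]).round(0))
for t in pts['side']:
    f=lambda P: np.r_[np.subtract(proj('side',P)[:2],pts['side'][t]),np.subtract(proj('top',P)[:2],pts['top'][t])]
    r=least_squares(f,[450,50,150]); print(t,r.x.round(1),r.fun.round(1))
a=cv2.imread('pics/side0.png')[100:340,200:460];b=cv2.imread('pics/top0.png')[130:370,180:440]
cv2.imwrite('pics/both.png',np.hstack([cv2.resize(x,(400,369),interpolation=2) for x in(a,b)]))
E
```

```text
side hinge [534. 166. 215.]
side pad [563.  77. 289.]
side beam [557.  55. 249.]
side cam [579. -59. 300.]
side stand [550. 100.  15.]
top hinge [531. 201. 206.]
top pad [559.  72. 285.]
top beam [559.  65. 291.]
top cam [573. -35. 318.]
top stand [554. 112.   8.]
hinge [537.5 202.8 189. ] [-2.   0.4  0.3 -1.8]
pad [559.2  71.  293.1] [-0.9  0.2  0.2 -0.9]
beam [563.8  66.3 241.3] [ 1.4 -0.3 -0.3  1.4]
cam [583.  -38.7 283.4] [-1.6  0.4  0.4 -1.6]
stand [554.  112.3   3.1] [ 0.2 -0.  -0.   0.2]
```

View pics/both.png

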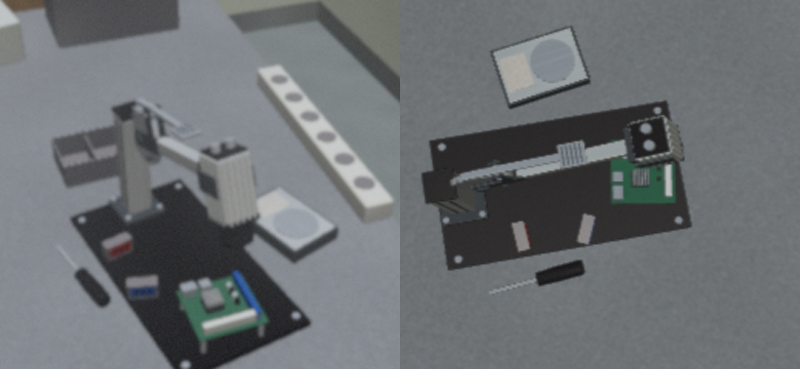

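View pics/top0.png

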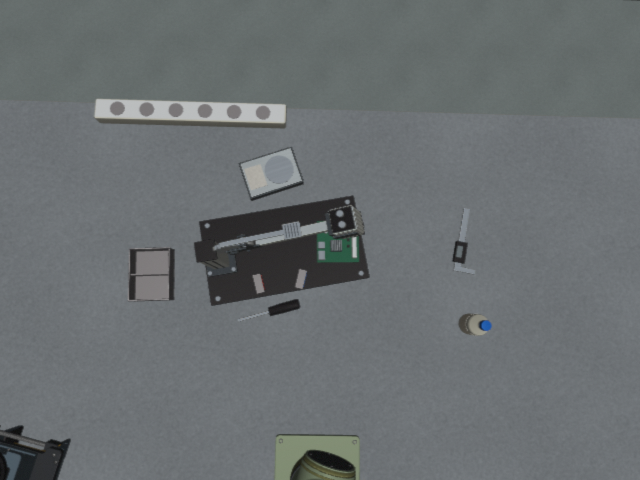

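The crops show the boom raised over the board. In the top picture the ribbed pad is at (291,231), the camera at (343,221) and the hinge at about (232,249). Next I'll fix the boom axis line and the stand yaw from the plate.

```bash
python3 - <<'E'
from h import *
d=np.load('top0.npy'); im=cv2.imread('pics/top0.png')
vv,uu=np.mgrid[190:310,190:375]
m=env.camera_model('top'); D=d[vv,uu]
P=np.stack([(uu-m['cx'])/m['fx']*D,(vv-m['cy'])/m['fy']*D,D],-1)@Rm(m['rotation']).T+m['eye']
g=im[vv,uu].max(-1)
k=(D>0)&(g<55)&(P[...,2]>0)&(P[...,2]<24)
pl=cv2.morphologyEx(k.astype(np.uint8),cv2.MORPH_OPEN,np.ones((3,3)))>0
r=cv2.minAreaRect(P[pl][:,:2].astype(np.float32)); print('plate',r, np.median(P[pl][:,2]))
c=np.array(r[0]); ang=np.deg2rad(r[2]); ax=np.array([np.cos(ang),np.sin(ang)])
if r[1][0]<r[1][1]: ax=np.array([-ax[1],ax[0]])
out=ax if ax[1]<0 else -ax   # boom direction (-x of stand)
o=c-out*15; h=o-out*90
lat=np.array([-out[1],out[0]])
print('out',out,np.degrees(np.arctan2(out[1],out[0])),'origin',o,'hinge',h)
# boom bright points
s=(P[...,:2]-h)@out; w=(P[...,:2]-h)@lat
for a in range(20,270,8):
    q=(s>=a)&(s<a+8)&(abs(w)<40)&(P[...,2]>205)
    if q.sum()>3: print(a,q.sum(),w[q].min().round(0),w[q].max().round(0),np.median(w[q]).round(1),np.percentile(P[q][:,2],[10,50,90]).round(0))
E
```

```text
plate ((542.0138549804688, 93.84442138671875), (250.7157745361328, 406.1246032714844), 11.274489402770996) 11.76007637119642
out [ 0.19550951 -0.98070181] -78.725510597229 origin [539.0812123  108.55494846] hinge [521.48535621 196.81811093]
20 57 4.0 28.0 13.0 [224. 267. 270.]
28 58 5.0 28.0 12.5 [238. 268. 272.]
36 66 5.0 27.0 14.0 [217. 256. 272.]
44 36 5.0 22.0 13.5 [212. 270. 274.]
52 51 5.0 22.0 13.2 [224. 231. 275.]
60 49 5.0 21.0 13.3 [220. 233. 277.]
68 45 6.0 21.0 13.7 [230. 236. 279.]
76 44 6.0 21.0 13.7 [233. 238. 280.]
84 45 6.0 21.0 14.1 [235. 241. 281.]
92 47 6.0 21.0 13.4 [238. 243. 283.]
100 45 7.0 21.0 13.4 [241. 248. 285.]
108 49 1.0 30.0 13.6 [242. 284. 286.]
116 67 0.0 32.0 14.8 [284. 286. 289.]
124 66 1.0 32.0 15.3 [284. 287. 289.]
132 66 0.0 33.0 14.9 [285. 288. 290.]
140 67 1.0 32.0 15.6 [287. 290. 292.]
148 38 5.0 29.0 15.3 [256. 259. 289.]
156 43 6.0 26.0 14.9 [255. 261. 264.]
164 42 6.0 26.0 14.7 [260. 264. 266.]
172 41 6.0 26.0 14.9 [262. 267. 269.]
180 45 6.0 26.0 15.2 [263. 268. 270.]
188 43 6.0 26.0 14.6 [266. 271. 273.]
196 60 -5.0 37.0 15.4 [270. 274. 287.]
204 120 -11.0 39.0 14.9 [286. 290. 309.]
212 118 -13.0 39.0 10.5 [283. 310. 312.]
220 136 -13.0 40.0 8.8 [286. 313. 324.]
228 119 -13.0 39.0 6.3 [289. 316. 326.]
236 129 -13.0 39.0 8.8 [290. 317. 320.]
244 129 -13.0 39.0 7.9 [291. 319. 322.]
252 93 -13.0 38.0 5.8 [288. 315. 320.]
260 67 -13.0 40.0 11.3 [272. 292. 304.]
268 52 -10.0 36.0 6.1 [248. 267. 277.]
```

```bash
cat >> h.py <<'E'
def rows(yaw,dW,n,spin=0.):
    # world shift dW mm over n rows, spin total rad (tool points down)
    for i in range(n):
        a=np.deg2rad(yaw)-spin*i/n
        M=np.array([[np.cos(a),np.sin(a),0],[np.sin(a),-np.cos(a),0],[0,0,-1]])
        print((M.T@np.array(dW)/n/1000).round(4).tolist(),round(spin/n,4))
E
python3 - <<'E'
from h import *
rows(166.26,[424.5,-486,113],15,1.143)
E
```

```text
[-0.0352, -0.0248, -0.0075] 0.0762
[-0.037, -0.022, -0.0075] 0.0762
[-0.0385, -0.0191, -0.0075] 0.0762
[-0.0399, -0.0161, -0.0075] 0.0762
[-0.041, -0.0131, -0.0075] 0.0762
[-0.0419, -0.0099, -0.0075] 0.0762
[-0.0425, -0.0067, -0.0075] 0.0762
[-0.0429, -0.0034, -0.0075] 0.0762
[-0.043, -0.0001, -0.0075] 0.0762
[-0.0429, 0.0031, -0.0075] 0.0762
[-0.0425, 0.0064, -0.0075] 0.0762
[-0.0419, 0.0096, -0.0075] 0.0762
[-0.0411, 0.0128, -0.0075] 0.0762
[-0.04, 0.0159, -0.0075] 0.0762
[-0.0387, 0.0189, -0.0075] 0.0762
```

{"name": "arm_command", "arguments": {"motion": [{"offset": [-0.0352,-0.0248,-0.0226],"spin": 0.0762},{"offset": [-0.037,-0.022,-0.0226],"spin": 0.0762},{"offset": [-0.0385,-0.0191,-0.0226],"spin": 0.0762},{"offset": [-0.0399,-0.0161,-0.0226],"spin": 0.0762},{"offset": [-0.041,-0.0131,-0.0226],"spin": 0.0762}], "jaw": 0, "newtons": 10}}

```text
time_s: 1.23
ee_pos: [278.8, 395.3, 341.8]
ee_rot: [180.0, 0.0, 144.3]
force: [1.2, 0.6, -0.1]
gripper_width: 43.7
gripper_force: 0.0
```

{"name": "arm_command", "arguments": {"motion": [{"offset": [-0.0419,-0.0099,0],"spin": 0.0762},{"offset": [-0.0425,-0.0067,0],"spin": 0.0762},{"offset": [-0.0429,-0.0034,0],"spin": 0.0762},{"offset": [-0.043,0,0],"spin": 0.0762},{"offset": [-0.0429,0.0031,0],"spin": 0.0762}]}}

```text
time_s: 1.85
ee_pos: [420.5, 233.4, 341.1]
ee_rot: [180.0, -0.0, 122.5]
force: [0.3, 0.5, -0.6]
gripper_width: 0.5
gripper_force: 0.0
```

{"name": "arm_command", "arguments": {"motion": [{"offset": [-0.0425,0.0064,0],"spin": 0.0762},{"offset": [-0.0419,0.0096,0],"spin": 0.0762},{"offset": [-0.0411,0.0128,0],"spin": 0.0762},{"offset": [-0.04,0.0159,0],"spin": 0.0762},{"offset": [-0.0387,0.0189,0],"spin": 0.0762}]}}

```text
time_s: 2.48
ee_pos: [562.1, 71.4, 341.0]
ee_rot: [180.0, -0.0, 100.6]
force: [0.5, 1.0, 0.1]
gripper_width: 0.7
gripper_force: 0.0
```

```bash
python3 - <<'E'
from h import *
s=env.state(); T=s['ee_pos'];Rt=Rm(s['ee_rot']); print(T,s['time_s'])
im,d=env.grab_frame('wrist'); cv2.imwrite('pics/w1.png',im); m=env.camera_model('wrist'); print({k:m[k] for k in('fx','cx','cy','hand_eye')})
for r in env.pinpoint('wrist','thumb_pad')[:2]:
    u,v=r['location']; x,y=(u-m['cx'])/m['fx'],(v-m['cy'])/m['fy']; rr=np.hypot(x,y)
    ray=np.array([x/rr*np.sin(rr),y/rr*np.sin(rr),np.cos(rr)])
    H=np.array(m['hand_eye']); o=Rt@H[:3,3]+T; w=Rt@H[:3,:3]@ray
    dd=d[int(v),int(u)]; print(r,dd,'depth pt',(o+w*dd/np.cos(rr)).round(1),'at z=288',(o+w*(288-o[2])/w[2]).round(1))
im2,_=env.grab_frame('side')
cv2.imwrite('pics/s1.png',np.hstack([cv2.resize(im,(440,330)),cv2.resize(im2[100:280,220:400],(330,330),interpolation=2)]))
E
```

```text
[562.09888153  71.44200194 341.02489654] 2.475
{'fx': 371.64829954431775, 'cx': 318.2028275405515, 'cy': 235.53193737207886, 'hand_eye': array([[-7.11455147e-04, -9.66546515e-01, -2.56490407e-01,
         7.14728419e+01],
       [ 9.99999440e-01, -4.86844907e-04, -9.39202770e-04,
         1.10601481e+00],
       [ 7.82912115e-04, -2.56490932e-01,  9.66546320e-01,
        -1.57518385e+02],
       [ 0.00000000e+00,  0.00000000e+00,  0.00000000e+00,
         1.00000000e+00]])}
{'location': [317.7, 261.3], 'score': 0.71} 174.86287 depth pt [560.   86.2 332.6] at z=288 [562.8  71.2 288. ]
{'location': [206.4, 134.8], 'score': 0.37} 455.05777 depth pt [405.6 124.6  25.3] at z=288 [485.7 134.2 288. ]
```

View pics/s1.png

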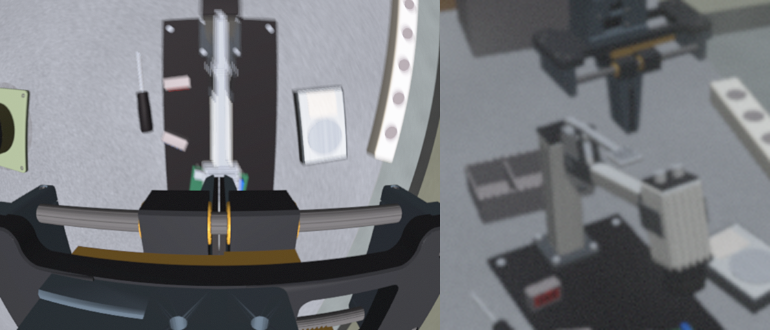

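The wrist view shows the closed fingers in line with the lever at columns 215–225. The side view shows the tip hanging above the pad. The pad estimates agree within 2 mm, so I'm descending.

{"name": "arm_command", "arguments": {"motion": [{"offset": [0,0,0.012],"spin": 0},{"offset": [0,0,0.012],"spin": 0},{"offset": [0,0,0.007],"spin": 0},{"offset": [0,0,0.002],"spin": 0},{"offset": [0,0,0.001],"spin": 0}]}}

```text
time_s: 3.25
ee_pos: [561.3, 72.8, 307.0]
ee_rot: [180.0, -0.0, 100.8]
force: [1.0, -0.6, 0.2]
gripper_width: 0.4
gripper_force: 0.0
```

{"name": "arm_command", "arguments": {"motion": [{"offset": [0,0,0.001],"spin": 0},{"offset": [0,0,0.001],"spin": 0},{"offset": [0,0,0.001],"spin": 0},{"offset": [0,0,0.001],"spin": 0},{"offset": [0,0,0.001],"spin": 0}]}}

```text
time_s: 3.88
ee_pos: [561.5, 72.2, 302.4]
ee_rot: [179.9, 0.1, 100.8]
force: [0.0, -1.5, 3.0]
gripper_width: 0.9
gripper_force: 1.3
```

{"name": "arm_command", "arguments": {"motion": [{"offset": [-0.0002,0,0.001],"spin": 0},{"offset": [-0.0002,0,0.001],"spin": 0},{"offset": [-0.0002,0,0.001],"spin": 0},{"offset": [-0.0002,0,0.001],"spin": 0},{"offset": [-0.0002,0,0.001],"spin": 0}]}}

```text
time_s: 4.5
ee_pos: [561.6, 71.5, 297.0]
ee_rot: [180.0, 0.0, 100.8]
force: [0.7, -1.6, 3.6]
gripper_width: 0.5
gripper_force: 1.6
```

{"name": "arm_command", "arguments": {"motion": [{"offset": [-0.0002,0,0.001],"spin": 0},{"offset": [-0.0002,0,0.001],"spin": 0},{"offset": [-0.0002,0,0.001],"spin": 0},{"offset": [-0.0002,0,0.001],"spin": 0},{"offset": [-0.0002,0,0.001],"spin": 0}]}}

```text
time_s: 5.12
ee_pos: [561.8, 70.6, 292.0]
ee_rot: [180.0, -0.0, 100.8]
force: [0.3, -1.6, 6.7]
gripper_width: 0.4
gripper_force: 2.9
```

{"name": "arm_command", "arguments": {"motion": [{"offset": [-0.0004,0,0.001],"spin": 0},{"offset": [-0.0005,0,0.001],"spin": 0},{"offset": [-0.0005,0,0.001],"spin": 0},{"offset": [-0.0005,0,0.001],"spin": 0}]}}

```text
time_s: 5.62
ee_pos: [562.2, 69.2, 289.1]
ee_rot: [179.9, -0.0, 100.8]
force: [-0.0, -1.7, 8.3]
gripper_width: 0.4
gripper_force: 4.1
```

{"name": "arm_command", "arguments": {"motion": [{"offset": [-0.0005,0,0.001],"spin": 0},{"offset": [-0.0006,0,0.001],"spin": 0},{"offset": [-0.0006,0,0.001],"spin": 0},{"offset": [-0.0006,0,0.001],"spin": 0}]}}

```text
time_s: 6.12
ee_pos: [562.6, 67.1, 285.2]
ee_rot: [179.9, -0.1, 100.8]
force: [0.0, -1.2, 9.0]
gripper_width: 0.6
gripper_force: 4.5
```

```bash
cat > look.py <<'E'
from h import *
import sys
n=sys.argv[1]; im,d=env.grab_frame('side'); s=env.state(); print(s['time_s'],s['ee_pos'].round(1),s['force'].round(1))
o=np.array([535.3,199.5]);out=np.array([.1955,-.9807])
vv,uu=np.mgrid[120:300,260:420]; D=d[vv,uu]; m=env.camera_model('side')
P=np.stack([(uu-m['cx'])/m['fx']*D,(vv-m['cy'])/m['fy']*D,D],-1)@Rm(m['rotation']).T+m['eye']
sx=(P[...,:2]-o)@out; w=(P[...,:2]-o)@np.array([.9807,.1955])
# beam near (-x) side face, w~-10, between pad and camera; top edge per s
for a in range(60,205,12):
    q=(D>0)&(sx>=a)&(sx<a+12)&(abs(w+10)<5)&(P[...,2]>180)
    if q.sum()>3: print(a+6,q.sum(),np.percentile(P[q][:,2],[5,50,95]).round(0))
np.save(f'{n}.npy',d);cv2.imwrite(f'pics/{n}.png',cv2.resize(im[130:270,250:400],(600,560),interpolation=2))
E
python3 look.py s2
```

```text
6.175 [562.6  67.1 285. ] [-0.6 -1.9  8.9]
66 26 [205. 218. 228.]
78 20 [212. 221. 232.]
90 18 [214. 228. 234.]
102 23 [219. 228. 239.]
114 34 [224. 239. 311.]
126 84 [230. 282. 327.]
138 100 [233. 286. 330.]
150 210 [242. 318. 425.]
162 139 [241. 390. 443.]
174 104 [242. 370. 457.]
186 10 [248. 252. 260.]
```

View pics/s2.png

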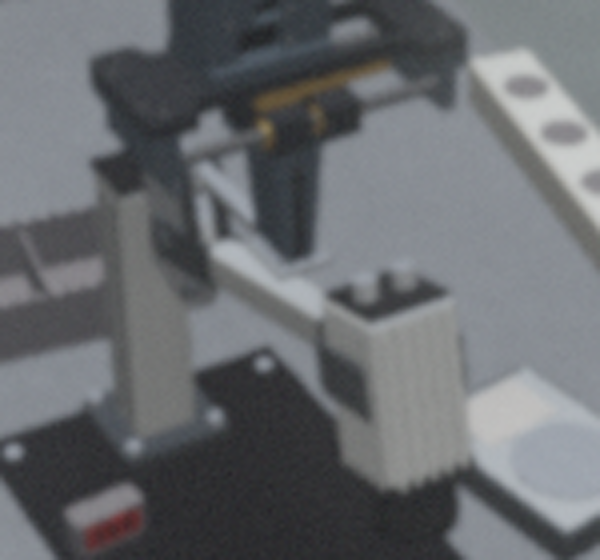

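The tip is on the pad at (300,260) and the lever is pressed down close to the beam. The boom is moving steadily at about 9 N, so I'll follow the arc.

{"name": "arm_command", "arguments": {"motion": [{"offset": [-0.001,0,0.002],"spin": 0},{"offset": [-0.001,0,0.002],"spin": 0},{"offset": [-0.001,0,0.002],"spin": 0},{"offset": [-0.001,0,0.002],"spin": 0}]}}

```text
time_s: 6.68
ee_pos: [563.4, 63.1, 277.6]
ee_rot: [179.9, -0.1, 100.8]
force: [-1.1, -1.4, 10.2]
gripper_width: 1.0
gripper_force: 5.1
```

{"name": "arm_command", "arguments": {"motion": [{"offset": [-0.0009,0,0.002],"spin": 0},{"offset": [-0.0009,0,0.002],"spin": 0},{"offset": [-0.0009,0,0.002],"spin": 0},{"offset": [-0.0009,0,0.002],"spin": 0}]}}

```text
time_s: 7.18
ee_pos: [564.1, 59.4, 269.5]
ee_rot: [179.9, -0.0, 100.8]
force: [-1.1, -1.7, 9.1]
gripper_width: 1.0
gripper_force: 5.0
```

{"name": "arm_command", "arguments": {"motion": [{"offset": [-0.0007,0,0.002],"spin": 0},{"offset": [-0.0007,0,0.002],"spin": 0},{"offset": [-0.0006,0,0.002],"spin": 0},{"offset": [-0.0005,0,0.0015],"spin": 0}]}}

```text
time_s: 7.68
ee_pos: [564.7, 56.5, 262.0]
ee_rot: [179.9, 0.0, 100.8]
force: [-0.3, -3.4, 10.6]
gripper_width: 0.2
gripper_force: 5.4
```

{"name": "arm_command", "arguments": {"motion": [{"offset": [-0.0003,0,0.001],"spin": 0},{"offset": [-0.0003,0,0.001],"spin": 0},{"offset": [-0.0003,0,0.001],"spin": 0},{"offset": [-0.0003,0,0.001],"spin": 0}]}}

```text
time_s: 8.18
ee_pos: [565.0, 55.1, 257.9]
ee_rot: [179.9, 0.0, 100.8]
force: [0.2, -3.2, 10.1]
gripper_width: 0.4
gripper_force: 5.3
```

{"name": "arm_command", "arguments": {"motion": [{"offset": [-0.0002,0,0.0008],"spin": 0},{"offset": [-0.0002,0,0.0008],"spin": 0},{"offset": [-0.0002,0,0.0008],"spin": 0},{"offset": [-0.0002,0,0.0008],"spin": 0}]}}

```text
time_s: 8.68
ee_pos: [565.2, 54.1, 254.7]
ee_rot: [179.9, 0.1, 100.8]
force: [0.4, -3.8, 9.3]
gripper_width: 0.7
gripper_force: 5.3
```

{"name": "arm_command", "arguments": {"motion": [{"offset": [-0.0002,0,0.0006],"spin": 0},{"offset": [-0.0001,0,0.0006],"spin": 0},{"offset": [-0.0001,0,0.0006],"spin": 0}]}}

```text
time_s: 9.05
ee_pos: [565.3, 53.6, 252.9]
ee_rot: [179.9, 0.1, 100.8]
force: [0.4, -4.2, 10.4]
gripper_width: 0.4
gripper_force: 5.3
```

{"name": "arm_command", "arguments": {"motion": [{"offset": [-0.0001,0,0.0006],"spin": 0},{"offset": [-0.0001,0,0.0006],"spin": 0},{"offset": [-0.0001,0,0.0006],"spin": 0}]}}

```text
time_s: 9.43
ee_pos: [565.4, 53.5, 252.1]
ee_rot: [179.8, 0.1, 100.8]
force: [-0.5, -3.8, 15.3]
gripper_width: 0.2
gripper_force: 8.2
```

{"name": "arm_command", "arguments": {"motion": [{"offset": [-0.0001,0,0.0005],"spin": 0},{"offset": [0,0,0.0005],"spin": 0},{"offset": [0,0,0.0005],"spin": 0}]}}

```text
time_s: 9.8
ee_pos: [565.4, 53.5, 251.8]
ee_rot: [179.7, 0.1, 100.8]
force: [-3.0, -3.4, 20.8]
gripper_width: 0.3
gripper_force: 10.6
```

```bash
python3 look.py s3
```

```text
9.85 [565.4  53.5 251.9] [-2.4 -4.  19.3]
66 31 [191. 203. 214.]
78 19 [193. 205. 212.]
90 17 [192. 204. 210.]
102 24 [194. 205. 213.]
114 18 [193. 200. 210.]
126 26 [193. 203. 260.]
138 87 [197. 247. 289.]
150 91 [195. 247. 294.]
162 176 [201. 276. 390.]
174 204 [201. 369. 452.]
186 164 [200. 415. 460.]
198 15 [196. 208. 213.]
```

View pics/s3.png

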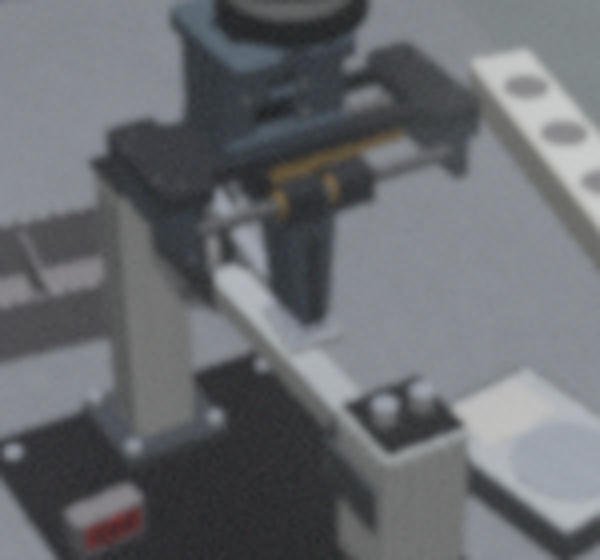

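The beam reads level, with its side face at z ≈ 193–213 all along, and the tip is on the pad at (310,325). The boom is on its stop, so I'm letting go straight up.

{"name": "arm_command", "arguments": {"motion": [{"offset": [0,0,-0.004],"spin": 0},{"offset": [0,0,-0.006],"spin": 0},{"offset": [0,0,-0.01],"spin": 0},{"offset": [0,0,-0.02],"spin": 0},{"offset": [0,0,-0.03],"spin": 0}]}}

```text
time_s: 10.48
ee_pos: [563.5, 54.9, 317.1]
ee_rot: [-179.7, -0.2, 100.8]
force: [0.1, 0.8, 0.3]
gripper_width: 0.5
gripper_force: 0.0
```

{"name": "arm_command", "arguments": {"motion": [{"offset": [0,0,-0.03],"spin": 0},{"offset": [0.02,0,-0.02],"spin": 0},{"offset": [0,0,0],"spin": 0}]}}

```text
time_s: 10.85
ee_pos: [560.9, 75.0, 368.9]
ee_rot: [179.9, -0.1, 100.9]
force: [-0.8, -0.3, 0.3]
gripper_width: 0.6
gripper_force: 0.0
```

```bash
python3 look.py s4; python3 - <<'E'
from h import *
im,d=env.grab_frame('top')
for t in('thumb_pad','camera'):
    for c in('side','top'):
        r=env.pinpoint(c,t)[:1]; print(c,t,r)
E
```

```text
10.9 [560.7  74.2 367.6] [ 0.  -0.7 -0.8]
66 29 [190. 202. 215.]
78 21 [193. 204. 214.]
90 21 [192. 204. 212.]
102 25 [193. 205. 213.]
114 73 [196. 378. 412.]
126 85 [195. 381. 415.]
138 140 [198. 381. 421.]
150 82 [197. 369. 424.]
162 84 [196. 251. 454.]
174 25 [196. 210. 251.]
186 26 [192. 203. 212.]
198 15 [194. 208. 212.]
side thumb_pad [{'location': [325.7, 202.1], 'score': 0.85}]
top thumb_pad []
side camera [{'location': [350.5, 248.2], 'score': 0.64}]
top camera [{'location': [347.9, 228.7], 'score': 0.62}]
```

View pics/s4.png

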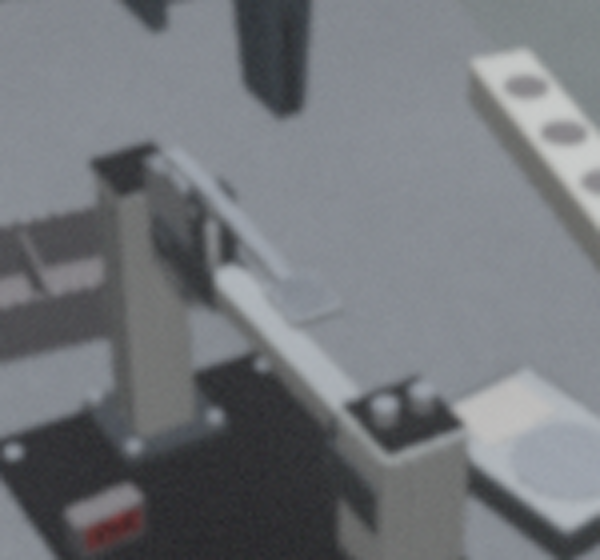

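The beam is still level. The lever has sprung up, with the pad at (305,293) in the crop, clear of the beam. I'll check the pad's height against pawl = 0 before handing in.

```bash
python3 - <<'E'
from h import *
d=np.load('s4.npy'); print('pad',world('side',325.7,202.1,np.median(d[201:204,324:328])).round(1))
for z in(250,246,234): print(z,np.round(proj('side',[535.3+.1955*150,199.5-.9807*150,z]),1))
E
```

```text
pad [570.8  56.7 250.4]
250 [ 323.6  203.9 1106. ]
246 [ 323.6  205.4 1108.5]
234 [ 323.7  209.9 1116.1]
```

Pad height is 250 mm, which matches boom = 0, pawl = 0.

```bash
python3 -c "
from workcell import env
print(env.job_done())"
```

```text
the job is handed in; nothing more can be done
None
```

The boom is level on its lower stop, set down gently with a peak push of about 21 N. The thumb pad sprang back to its pawl-in-notch height, the arm is clear, and the job was handed in after about 11 s.

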